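# Sterilise both faces of the garnish boards

## Task

Lay all the bamboo garnish boards side by side on the steriliser's sloping lamp panel, lengthways up the slope, bottom end on the ledge and grooved face outward, then give the flat start key a firm fingertip press, about 8 N for half a second and never a hard shove. Then turn every board over so that it lies on the panel in the same way with its plain face outward, and press the start key once more; leave the boards lying there and everything else on the counter where it is.

Things in the scene. Friction and masses are not known exactly. Their poses are not given: they have to be found in the camera images.
- board0_c (a point): centre of bamboo garnish board 0: a flat bar 150 x 60 x 15 mm (x, y, z of its own frame), 0.13 kg. Its +z face has a dark routed groove running round it 10 mm inside the edge, its -z face is plain. It starts flat on the counter, grooved face up, long axis roughly along world x. The three boards are alike; two or three are there (None = absent)
- board0: the same board 0; origin at the centre of its plain face, 7.5 mm below the centre point along its own z
- board1_c (a point): centre of bamboo garnish board 1: a flat bar 150 x 60 x 15 mm (x, y, z of its own frame), 0.13 kg. Its +z face has a dark routed groove running round it 10 mm inside the edge, its -z face is plain. It starts flat on the counter, grooved face up, long axis roughly along world x. The three boards are alike; two or three are there (None = absent)
- board1: the same board 1; origin at the centre of its plain face, 7.5 mm below the centre point along its own z
- board2_c (a point): centre of bamboo garnish board 2: a flat bar 150 x 60 x 15 mm (x, y, z of its own frame), 0.13 kg. Its +z face has a dark routed groove running round it 10 mm inside the edge, its -z face is plain. It starts flat on the counter, grooved face up, long axis roughly along world x. The three boards are alike; two or three are there (None = absent)
- board2: the same board 2; origin at the centre of its plain face, 7.5 mm below the centre point along its own z
- rest: sloping lamp panel of the steriliser, 50 degrees to the counter, 90 mm long up the slope, 360 mm wide, 20 mm thick, fixed. Origin: middle of its lower edge, on its face, where the ledge begins, 45 mm above the counter. x points straight down the slope (away from the robot), y along the ledge, z square out of the face (up and away from the robot)
- ledge (a point): middle of the ledge: 11 mm out from rest, same axes. The ledge (at x = 0) stands square to the panel; at its outer side, 23 to 29 mm off the panel, a lip rises 10 mm; the panel ends in side cheeks 30 mm high at y = +-172. A board standing on it and lying on the panel has its centre at x = -75, z = 7.5 mm of rest. Three boards fit side by side, e.g. at y = -100, 0, 100 mm
- panel_top (a point): middle of the panel's upper edge, same axes as rest. A lying board sticks out 60 mm past this edge; there both its faces are free to be pinched
- lamp: the steriliser's fixed white base, 190 x 360 mm, 20 mm high, under the panel; origin under rest, on the counter; its x points away from the robot (base from x = -90 to 100 mm)
- startkey: flat grey membrane start key, 34 x 34 mm, on the base 62 mm in front of the panel's origin (on the side away from the robot), facing up; origin at the centre of its top, 27 mm above the counter. A stiff pad (about 5 N per mm, at most 1.5 mm travel): it answers to 5 N or more kept up for 0.3 s, and is damaged above 40 N
- garlic_press: bystander: aluminium garlic press, 190 mm long, lying; origin under its middle
- pinch_bowl: bystander: small yellow bowl, 84 mm across, 36 mm high; origin under its centre
- spice_jar: bystander: glass spice jar with cap, 48 mm across, 95 mm high, upright; origin under its centre
- soap_dish: bystander: black plastic soap dish 120 x 85 mm, 22 mm high; origin under its centre
Things that resemble listed ones, but are neither listed nor needed, are in the scene too. What is shaped like the board1 but blue or green is not meant. What is shaped like the board0 but pink is not meant.

How it is judged (in metres and radians):
On the way, in this order (a step that is already met when the one before it is completed fails the run):
1. all boards lie on the panel, grooved face outward, let go (x of board0_c in the frame of rest between -0.09 and -0.068 m and y of board0_c in the frame of rest between -0.16 and 0.16 m and z of board0_c in the frame of rest between 0.003 and 0.013 m and angle between the z axis of each of board0_c, board1_c, board2_c and the z axis of rest, either way round below 0.12 rad and angle between the x axis of each of board0_c, board1_c, board2_c and the x axis of rest, either way round below 0.15 rad and angle between each of board0_c, board1_c, board2_c's own z axis and vertical below 1.2 rad and x of board1_c in the frame of rest between -0.09 and -0.068 m and y of board1_c in the frame of rest between -0.16 and 0.16 m and z of board1_c in the frame of rest between 0.003 and 0.013 m and x of board2_c in the frame of rest between -0.09 and -0.068 m and y of board2_c in the frame of rest between -0.16 and 0.16 m and z of board2_c in the frame of rest between 0.003 and 0.013 m and linear speed of each of board0, board1, board2 below 0.03 m/s and contact force between each of board0, board1, board2 and the fingers below 0.3 N), for 0.2 s.
2. start key pressed by the fingers with 5 N or more for 0.3 s while all boards lie there grooved face outward (x of board0_c in the frame of rest between -0.09 and -0.068 m and y of board0_c in the frame of rest between -0.16 and 0.16 m and z of board0_c in the frame of rest between 0.003 and 0.013 m and angle between the z axis of each of board0_c, board1_c, board2_c and the z axis of rest, either way round below 0.12 rad and angle between the x axis of each of board0_c, board1_c, board2_c and the x axis of rest, either way round below 0.15 rad and angle between each of board0_c, board1_c, board2_c's own z axis and vertical below 1.2 rad and x of board1_c in the frame of rest between -0.09 and -0.068 m and y of board1_c in the frame of rest between -0.16 and 0.16 m and z of board1_c in the frame of rest between 0.003 and 0.013 m and x of board2_c in the frame of rest between -0.09 and -0.068 m and y of board2_c in the frame of rest between -0.16 and 0.16 m and z of board2_c in the frame of rest between 0.003 and 0.013 m and contact force between startkey and the fingers above 5 N), for 0.3 s.
3. all boards lie on the panel turned over, plain face outward, let go (x of board0_c in the frame of rest between -0.09 and -0.068 m and y of board0_c in the frame of rest between -0.16 and 0.16 m and z of board0_c in the frame of rest between 0.003 and 0.013 m and angle between the z axis of each of board0_c, board1_c, board2_c and the z axis of rest, either way round below 0.12 rad and angle between the x axis of each of board0_c, board1_c, board2_c and the x axis of rest, either way round below 0.15 rad and angle between each of board0_c, board1_c, board2_c's own z axis and vertical above 1.9 rad and x of board1_c in the frame of rest between -0.09 and -0.068 m and y of board1_c in the frame of rest between -0.16 and 0.16 m and z of board1_c in the frame of rest between 0.003 and 0.013 m and x of board2_c in the frame of rest between -0.09 and -0.068 m and y of board2_c in the frame of rest between -0.16 and 0.16 m and z of board2_c in the frame of rest between 0.003 and 0.013 m and linear speed of each of board0, board1, board2 below 0.03 m/s and contact force between each of board0, board1, board2 and the fingers below 0.3 N), for 0.2 s.
4. start key pressed again by the fingers with 5 N or more for 0.3 s while all boards lie there plain face outward (x of board0_c in the frame of rest between -0.09 and -0.068 m and y of board0_c in the frame of rest between -0.16 and 0.16 m and z of board0_c in the frame of rest between 0.003 and 0.013 m and angle between the z axis of each of board0_c, board1_c, board2_c and the z axis of rest, either way round below 0.12 rad and angle between the x axis of each of board0_c, board1_c, board2_c and the x axis of rest, either way round below 0.15 rad and angle between each of board0_c, board1_c, board2_c's own z axis and vertical above 1.9 rad and x of board1_c in the frame of rest between -0.09 and -0.068 m and y of board1_c in the frame of rest between -0.16 and 0.16 m and z of board1_c in the frame of rest between 0.003 and 0.013 m and x of board2_c in the frame of rest between -0.09 and -0.068 m and y of board2_c in the frame of rest between -0.16 and 0.16 m and z of board2_c in the frame of rest between 0.003 and 0.013 m and contact force between startkey and the fingers above 5 N), for 0.3 s.
At the end, for the whole second after the job is handed in: Every board lies at rest on the panel, plain face out, lengthways up the slope within 0.15 rad, flush within 0.12 rad, bottom on the ledge (centre 68 to 90 mm up the slope, 3 to 13 mm off the panel, within 160 mm of its middle); key not pressed (x of board0_c in the frame of rest between -0.09 and -0.068 m and y of board0_c in the frame of rest between -0.16 and 0.16 m and z of board0_c in the frame of rest between 0.003 and 0.013 m and angle between the z axis of each of board0_c, board1_c, board2_c and the z axis of rest, either way round below 0.12 rad and angle between the x axis of each of board0_c, board1_c, board2_c and the x axis of rest, either way round below 0.15 rad and angle between each of board0_c, board1_c, board2_c's own z axis and vertical above 1.9 rad and x of board1_c in the frame of rest between -0.09 and -0.068 m and y of board1_c in the frame of rest between -0.16 and 0.16 m and z of board1_c in the frame of rest between 0.003 and 0.013 m and x of board2_c in the frame of rest between -0.09 and -0.068 m and y of board2_c in the frame of rest between -0.16 and 0.16 m and z of board2_c in the frame of rest between 0.003 and 0.013 m and linear speed of each of board0, board1, board2 below 0.03 m/s and contact force between startkey and anything else below 0.5 N); the robot touches nothing.
It fails at once if the aluminium garlic press is moved more than 25 mm (distance of garlic_press from where it was at the start of the episode above 0.025 m).
It fails at once if the yellow silicone pinch bowl is moved more than 25 mm (distance of pinch_bowl from where it was at the start of the episode above 0.025 m).
It fails at once if the glass spice jar is moved more than 25 mm (distance of spice_jar from where it was at the start of the episode above 0.025 m).
It fails at once if the black soap dish is moved more than 25 mm (distance of soap_dish from where it was at the start of the episode above 0.025 m).
It fails at once if the start key is pushed with more than 40 N (contact force between startkey and anything else above 40 N).
Of board0, board1, board2 only 2 to 3 are there at a start; the rules pass over those that are not, and their reading is None.
At some moment in a run one of board0, board1, board2 may be knocked a few centimetres aside while the robot is not near it.
It also fails if it takes over 210 s, if anything falls off the work surface, if the arm or the gripper's body presses on something with over 40 N, if the wrist force passes 120 N, or if a joint passes its speed limit or range.

## Robot

A 6-joint arm with a two-finger parallel gripper is mounted at the origin on the work surface. World frame = base frame: x ahead of the robot, y to its left, z up, the work surface at z = 0. Lengths are in m, angles in degrees, forces in N, time in s.
With the tool pointing down it reaches from about 0.375 to 0.75 m from the base axis. Payload 9 kg.
Tool frame: the origin (TCP) lies between the finger pads; the fingertips stand 14 mm ahead of it and the grasp point (between the pads) lies 5 mm behind it; z points along the fingers, y is the line along which they close (so a half turn about z gives the same grasp; the last joint's range is limited). The gripper opens to 85 mm and grips with 20 to 120 N. Pads are 22 mm wide; open, the fingers measure 114 mm over their backs; the gripper's body (76 mm by 85 mm) begins 54 mm behind the grasp point. The pads swing forward as they close: fully open they stand 13 mm farther back than shut.
Start: joints at [-82.89, 5.964, 5.575, 89.605, 0, 77.527], TCP at [0.201, -0.565, 0.245] pointing down, gripper open.
Joint ranges: [-171.21, 171.21], [-48.23, 106.86], [-62.78, 66.21], [-105.2, 120.99], [-86.42, 89.51], [-180, 180]. Speed limits (degrees/s): [127.2, 127.2, 147.25, 180, 180, 180].

## Interface

Orientations are given as [roll, pitch, yaw] about the fixed x, y, z axes, in that order (R = Rz(yaw) Ry(pitch) Rx(roll)).
In Python, from bench import reach, move_straight, goto_joints, gripper_open, grab, wait, inverse_kinematics, grab_frame, get_calibration, Unreachable, close_job, get_time, get_joints, get_qd, get_effort, get_position, get_ee_rot, get_force, get_wrist_torque, get_gripper_width, get_finger_force gives the robot as it stands. Calls block until the motion is done:
- reach(position, orientation): joint-space move of the TCP to a pose.
- move_straight(position, ori=None, vel=0.15, guard=None): straight line of the TCP; ori=None keeps the orientation; vel is the mean speed in m/s. With guard (N) it stops when the force on the tool has changed by that much, and returns True; else False.
- goto_joints(angles): joint-space move.
- gripper_open() and grab(effort=None): open the fingers fully, or close them until they stop; effort is the grip in N (None keeps the last).
- wait(seconds).
- inverse_kinematics(position, orientation): joint angles nearest the present ones, or None.
- grab_frame(name): name is "scene" or "top" or "wrist"; returns the picture (384x512x3 uint8, blue, green, red); there is no depth.
- get_calibration(name): a dict with "fovy" (degrees; the focal length in pixels is half the picture's height over the tangent of half this angle, whatever the lens; pixels are square), "cx", "cy" (the principal point, pixels), "extrinsics" (4x4, takes a point from world to camera coordinates). Camera axes: x right, y down, z forward; pixel columns grow to the right and rows downward; lengths in m; the calibration is good to about 2 mm. A picture is of the moment at which its call begins: read the wrist's pose just before it. get_calibration takes no time and is no camera call; for the wrist camera it gives the pose at the moment of the call.
A pose or a line that the arm cannot do raises Unreachable and nothing moves.
- close_job(): hands the job in; it is judged then, once.
Readings, each from a call of its own:
- get_time(): time.
- get_joints(): joint angles.
- get_qd(): joint speeds.
- get_effort(): joint torques, N m.
- get_position(): TCP position.
- get_ee_rot(): TCP orientation.
- get_force(): force on the tool from outside, world axes, zero at the start.
- get_wrist_torque(): the same for the moment, N m.
- get_gripper_width(): finger opening in m.
- get_finger_force(): force on a finger pad.
Only numpy, scipy, OpenCV 4.12 (cv2) and the standard library are available. Lean on these libraries where they do the work, as an engineer would, in place of code of your own. Each camera call takes 0.05 s, during which the arm holds its last target. There are 200 camera calls.

## Working session

There is one attempt and no reset: what is moved stays moved. The work goes in short steps, each a Python script; the robot and the scene stay as the last script left them, time stands still between calls to the robot, and variables do not carry over. Pictures are saved under pics/ and viewed, at most 14 in all, crops included, and the job is handed in when it is done.

```bash
mkdir -p pics; ls; python3 - <<'E'
from bench import *
import cv2,numpy as np
for n in ("scene","top"):
    cv2.imwrite(f"pics/{n}0.png",grab_frame(n)); c=get_calibration(n); print(n,c["fovy"],c["cx"],c["cy"],np.round(c["extrinsics"],4).tolist())
print(get_time(),get_position(),get_ee_rot(),get_gripper_width())
E
```

```text
pics
scene 55.98068828044975 248.60443964483432 185.90636133992138 [[-0.8734, 0.487, -0.0023, 0.4398], [0.3708, 0.6618, -0.6516, -0.1607], [-0.3158, -0.5699, -0.7586, 1.4653], [0.0, 0.0, 0.0, 1.0]]
top 43.73730595026427 245.0063169181094 191.2932297499284 [[0.0057, -0.9999, -0.0092, 0.0374], [-0.9942, -0.0046, -0.1072, 0.5272], [0.1072, 0.0098, -0.9942, 1.8972], [0.0, 0.0, 0.0, 1.0]]
0.1 [ 0.20109727 -0.56498584  0.24458622] [-1.79931343e+02 -1.66857042e-02  1.95823008e+01] 0.08556833805226918
```

View pics/top0.png

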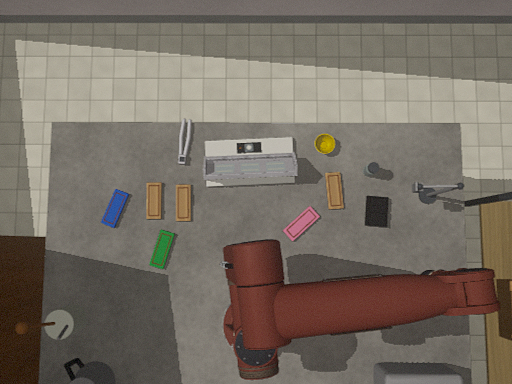

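View pics/scene0.png

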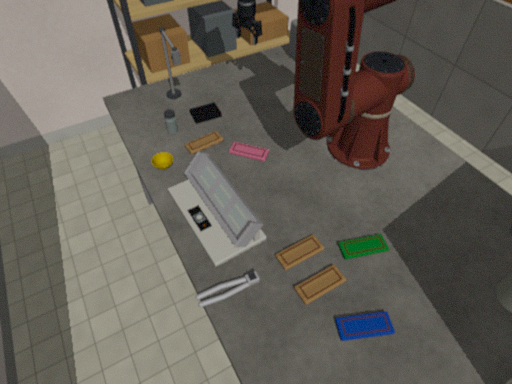

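The top view shows tan boards at (154,201), (184,203) and (335,191), with the steriliser at about (250,163) and its key at about (249,147). Next I'll segment these and convert them to world positions.

```bash
cat > h.py <<'E'
from bench import *
import cv2,numpy as np
from scipy.spatial.transform import Rotation as Rot
def cam(n):
    c=get_calibration(n); f=192/np.tan(np.radians(c["fovy"]/2)); return c,f,np.array(c["extrinsics"])
def ground(n,px,z,C=None):
    c,f,E=C or cam(n); px=np.atleast_2d(px).astype(float)
    d=np.c_[(px[:,0]-c["cx"])/f,(px[:,1]-c["cy"])/f,np.ones(len(px))]@E[:3,:3]
    o=-E[:3,:3].T@E[:3,3]; return o+d*((z-o[2])/d[:,2])[:,None]
def proj(n,P,C=None):
    c,f,E=C or cam(n); q=np.atleast_2d(P)@E[:3,:3].T+E[:3,3]
    return np.c_[f*q[:,0]/q[:,2]+c["cx"],f*q[:,1]/q[:,2]+c["cy"]]
def tan_mask(im):
    h=cv2.cvtColor(im,cv2.COLOR_BGR2HSV)
    m=cv2.inRange(h,(8,70,60),(20,200,255))
    return cv2.morphologyEx(m,cv2.MORPH_CLOSE,np.ones((3,3)))
def boards(n,z=.015,im=None,C=None,amin=150):
    im=grab_frame(n) if im is None else im; out=[]
    for k in cv2.findContours(tan_mask(im),0,2)[0]:
        if cv2.contourArea(k)<amin: continue
        w=ground(n,k[:,0],z,C)[:,:2]
        (x,y),(a,b),t=cv2.minAreaRect((w*1000).astype(np.float32))
        if a<b: a,b,t=b,a,t-90
        t=(t+90)%180-90
        if .8<a/150<1.25 and .7<b/60<1.3: out.append((x/1000,y/1000,t,a,b))
    return out
E
python3 - <<'E'
from h import *
im=cv2.imread("pics/top0.png")
for n in("top","scene"):
    for b in boards(n,im=cv2.imread(f"pics/{n}0.png")): print(n,np.round(b,3))
crop=cv2.resize(im[120:220,140:360],None,fx=3.6,fy=3.6,interpolation=cv2.INTER_CUBIC); cv2.imwrite("pics/c1.png",crop)
im=cv2.imread("pics/scene0.png")
cv2.imwrite("pics/c2.png",cv2.resize(im[140:270,150:290],None,fx=4.5,fy=4.5,interpolation=cv2.INTER_CUBIC))
# pose reachability: tool tilt t fwd in xz plane, yaw 0
def ori(t,yaw=0,roll=0):
    z=np.array([np.sin(np.radians(t)),0,-np.cos(np.radians(t))]);y=np.array([0,1.,0]);x=np.cross(y,z)
    return Rot.from_euler('z',yaw,degrees=True)*Rot.from_matrix(np.c_[x,y,z])
for x in(.5,.55,.6,.65):
  for y in (.15,0,-.15):
    print(x,y,[t for t in range(-60,100,10) if inverse_kinematics([x,y,.13],ori(t).as_euler('xyz',degrees=True).tolist()) is not None],
     [t for t in range(-60,100,10) if inverse_kinematics([x,y,.13],(ori(t)*Rot.from_euler('z',90,degrees=True)).as_euler('xyz',degrees=True).tolist()) is not None],
     [t for t in range(-60,100,10) if inverse_kinematics([x,y,.13],(ori(t)*Rot.from_euler('z',-90,degrees=True)).as_euler('xyz',degrees=True).tolist()) is not None])
E
```

```text
top [-1.77000e-01 -4.00000e-03 -8.73300e+01  1.32649e+02  5.32620e+01]
top [-1.00000e-02  8.73000e-01 -8.03210e+01  1.64914e+02  4.79210e+01]
top [  0.484   0.291   1.031 146.913  56.971]
top [  0.492   0.411   1.404 147.628  61.132]
top [  0.535  -0.32    4.76  150.     62.867]
scene [  0.494   0.413   0.639 153.081  65.312]
scene [  0.485   0.295   1.172 154.044  66.811]
scene [  0.537  -0.313   3.851 153.827  73.981]
0.5 0.15 [-40, -30, -20, -10, 0, 10, 20] [-40, -30, -20, -10, 0, 10, 20] [-40, -30, -20, -10, 0, 10, 20]
0.5 0 [-40, -30, -20, -10, 0, 10, 20] [-40, -30, -20, -10, 0, 10, 20] [-40, -30, -20, -10, 0, 10, 20]
0.5 -0.15 [-40, -30, -20, -10, 0, 10, 20, 30] [-40, -30, -20, -10, 0, 10, 20, 30] [-40, -30, -20, -10, 0, 10, 20, 30]
0.55 0.15 [-30, -20, -10, 0, 10, 20, 30] [-30, -20, -10, 0, 10, 20, 30] [-30, -20, -10, 0, 10, 20, 30]
0.55 0 [-40, -30, -20, -10, 0, 10, 20, 30] [-40, -30, -20, -10, 0, 10, 20, 30] [-40, -30, -20, -10, 0, 10, 20, 30]
0.55 -0.15 [-40, -30, -20, -10, 0, 10, 20, 30] [-40, -30, -20, -10, 0, 10, 20, 30] [-40, -30, -20, -10, 0, 10, 20, 30]
0.6 0.15 [-30, -20, -10, 0, 10, 20, 30, 40] [-30, -20, -10, 0, 10, 20, 30, 40] [-30, -20, -10, 0, 10, 20, 30, 40]
0.6 0 [-30, -20, -10, 0, 10, 20, 30, 40] [-30, -20, -10, 0, 10, 20, 30, 40] [-30, -20, -10, 0, 10, 20, 30, 40]
0.6 -0.15 [-30, -20, -10, 0, 10, 20, 30, 40] [-30, -20, -10, 0, 10, 20, 30, 40] [-30, -20, -10, 0, 10, 20, 30, 40]
0.65 0.15 [-20, -10, 0, 10, 20, 30, 40, 50] [-20, -10, 0, 10, 20, 30, 40, 50] [-20, -10, 0, 10, 20, 30, 40, 50]
0.65 0 [-30, -20, -10, 0, 10, 20, 30, 40, 50] [-30, -20, -10, 0, 10, 20, 30, 40, 50] [-30, -20, -10, 0, 10, 20, 30, 40, 50]
0.65 -0.15 [-20, -10, 0, 10, 20, 30, 40, 50] [-20, -10, 0, 10, 20, 30, 40, 50] [-20, -10, 0, 10, 20, 30, 40, 50]<sys>:0: UserWarning: Gimbal lock detected. Setting third angle to zero since it is not possible to uniquely determine all angles.
```

View pics/c1.png

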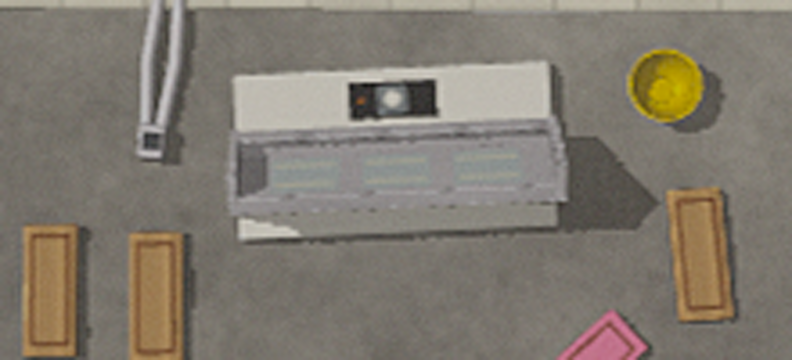

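View pics/c2.png

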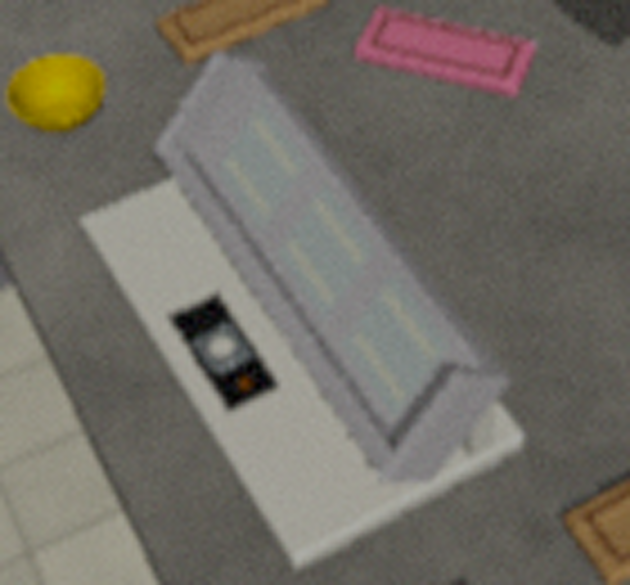

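Top crop c1: the base corners are at (233,76), (548,63), (240,241) and (556,227), with the key at (392,99). Scene crop c2: the far corners are at (82,219) and (297,565), the near corner at (524,440), and the key at (222,347).

```bash
python3 - <<'E'
from h import *
t=np.array([(233,76),(548,63),(240,241),(556,227)])/3.6+[140,120]
s=np.array([(82,219),(297,565),(524,440)])/4.5+[150,140]
print("top corners FL FR NL NR\n",ground("top",t,.02).round(4)); print("scene FR FL NL\n",ground("scene",s,.02).round(4))
print("key",ground("top",np.array([(392,99)])/3.6+[140,120],.027),ground("scene",np.array([(222,347)])/4.5+[150,140],.027))
G=ground("top",t,.02)[:,:2];H=ground("scene",s,.02)[:,:2]
# fit pose of base
loc=np.array([(.1,.18),(.1,-.18),(-.09,.18),(-.09,-.18),(.1,-.18),(.1,.18),(-.09,.18),(.062,0),(.062,0)])
obs=np.r_[G,H,ground("top",np.array([(392,99)])/3.6+[140,120],.027)[:,:2],ground("scene",np.array([(222,347)])/4.5+[150,140],.027)[:,:2]]
from scipy.optimize import least_squares
def f(p): c,s=np.cos(p[2]),np.sin(p[2]); return (loc@np.array([[c,s],[-s,c]])+p[:2]-obs).ravel()
r=least_squares(f,[.6,.05,0]); print("pose",r.x[:2],np.degrees(r.x[2])); print((f(r.x).reshape(-1,2)*1000).round(1).tolist())
x0,y0,yaw=r.x
L=Rot.from_euler('z',yaw); a=np.radians(50)
R=L*Rot.from_matrix(np.c_[[np.cos(a),0,-np.sin(a)],[0,1,0],[np.sin(a),0,np.cos(a)]])
o=np.array([x0,y0,.045])
E=lambda M:M.as_euler('xyz',degrees=True).tolist()
def ik(p,M): 
    q=inverse_kinematics(p.tolist(),E(M)); return q is not None
# place grip: at board x=-75-45, tool tilt rel. to vertical
for y in(.1,0,-.1):
    p=o+R.apply([-.115,y,.0075])
    def T(tilt,yw=0): 
        t=np.radians(tilt); z=[np.sin(t),0,-np.cos(t)]; return L*Rot.from_matrix(np.c_[np.cross([0,1,0],z),[0,1,0],z])
    print(y,"place",p.round(3),[t for t in range(-50,50,5) if ik(p,T(t)) and ik(p+[0,0,.1],T(t))])
    for d in (0,.05,.1):
      for up in(0,.08):
        p=o+R.apply([-.135-d,y,.0075+up])
        res={}
        for sg in(1,-1):
            res[sg]=[ph for ph in range(-90,91,10) if ik(p,R*Rot.from_matrix(np.c_[np.cross([0,0,sg],[np.cos(np.radians(ph)),np.sin(np.radians(ph)),0]),[0,0,sg],[np.cos(np.radians(ph)),np.sin(np.radians(ph)),0]]))]
        print("  pinch",d,up,p.round(3),res)
E
```

```text
top corners FL FR NL NR
 [[ 0.7338  0.2062  0.02  ]
 [ 0.7501 -0.1517  0.02  ]
 [ 0.5449  0.1956  0.02  ]
 [ 0.5624 -0.1597  0.02  ]]
scene FR FL NL
 [[ 0.7529 -0.1444  0.02  ]
 [ 0.7365  0.2148  0.02  ]
 [ 0.5521  0.2047  0.02  ]]
key [[0.7064764  0.02531765 0.027     ]] [[0.70817694 0.0298034  0.027     ]]
pose [0.6446358 0.0254732] 2.5991243082546727
[[2.6, 3.6], [2.6, 1.9], [1.6, 5.6], [0.5, 1.3], [-0.2, -5.5], [-0.1, -4.9], [-5.5, -3.5], [0.1, 3.0], [-1.6, -1.5]]
0.1 place [0.572 0.122 0.138] [-25, -20, -15, -10, -5, 0, 5, 10, 15, 20, 25, 30, 35]
  pinch 0 0 [0.559 0.122 0.153] {1: [-70, -60, -50, -40, -30, -20, 30, 40, 50, 60, 70], -1: [-70, -60, -50, -40, -30, -20, 30, 40, 50, 60, 70]}
  pinch 0 0.08 [0.62  0.124 0.205] {1: [-70, -60, -50, -40, -30, -20, -10, 0, 10, 20, 30, 40, 50, 60, 70], -1: [-70, -60, -50, -40, -30, -20, -10, 0, 10, 20, 30, 40, 50, 60, 70]}
  pinch 0.05 0 [0.527 0.12  0.192] {1: [-70, -60, -50, -40, -30, -20, 40, 50, 60, 70], -1: [-70, -60, -50, -40, -30, -20, 40, 50, 60, 70]}
  pinch 0.05 0.08 [0.588 0.123 0.243] {1: [-70, -60, -50, -40, -30, -20, -10, 0,
[... 1710 characters left out ...]
30, -20, -10, 0, 10, 20, 30, 40, 50, 60], -1: [-80, -70, -60, -50, -40, -30, -20, -10, 0, 10, 20, 30, 40, 50, 60]}
  pinch 0.05 0 [ 0.536 -0.08   0.192] {1: [-80, -70, -60, -50, 10, 20, 30, 40, 50, 60], -1: [-80, -70, -60, -50, 10, 20, 30, 40, 50, 60]}
  pinch 0.05 0.08 [ 0.597 -0.077  0.243] {1: [-80, -70, -60, -50, -40, -30, -20, -10, 0, 10, 20, 30, 40, 50, 60], -1: [-80, -70, -60, -50, -40, -30, -20, -10, 0, 10, 20, 30, 40, 50, 60]}
  pinch 0.1 0 [ 0.504 -0.081  0.23 ] {1: [-80, -70, -60, 20, 30, 40, 50, 60], -1: [-80, -70, -60, 20, 30, 40, 50, 60]}
  pinch 0.1 0.08 [ 0.565 -0.078  0.281] {1: [-80, -70, -60, -50, -40, 10, 20, 30, 40, 50], -1: [-80, -70, -60, -50, -40, 10, 20, 30, 40, 50]}
```

```bash
cat >> h.py <<'E'
X0,Y0,YAW=.6446,.0255,np.radians(2.6)
L=Rot.from_euler('z',YAW); A=np.radians(50)
R=L*Rot.from_matrix(np.c_[[np.cos(A),0,-np.sin(A)],[0,1,0],[np.sin(A),0,np.cos(A)]]); O=np.array([X0,Y0,.045])
E_=lambda M:M.as_euler('xyz',degrees=True).tolist()
def tilt(t,yaw):
    t=np.radians(t); z=[np.sin(t),0,-np.cos(t)]
    return Rot.from_euler('z',yaw,degrees=True)*Rot.from_matrix(np.c_[np.cross([0,1,0],z),[0,1,0],z])
def here(): return np.array(get_position()),Rot.from_euler('xyz',get_ee_rot(),degrees=True)
def half(M):
    "same grasp turned half a turn if it keeps joint 6 nearer zero"
    return M*Rot.from_euler('z',180,degrees=True)
TILT=25
def plan(b,slot,flip=False,off=.051):
    Rb=Rot.from_euler('z',b[2],degrees=True); c=np.array([b[0],b[1],.0075])
    T=tilt(TILT,b[2]); T=half(T) if flip else T
    p=c+Rb.apply([-off,0,0]); p[2]=.014
    def P(dx,dz): return (O+R.apply([-.075+dx,slot,.0075+dz])+(R*Rb.inv()).apply(p-c)), R*Rb.inv()*T
    return p,T,P
def check(b,slot,flip):
    p,T,P=plan(b,slot,flip); q=[]
    for w,M in [(p,T),(p+[0,0,.12],T),P(-.02,.1),P(-.02,.0),P(0,0)]:
        j=inverse_kinematics(w.tolist(),E_(M)); q.append(None if j is None else np.round(j).astype(int).tolist())
    return q
def pick(b,slot,flip):
    p,T,P=plan(b,slot,flip); gripper_open()
    reach((p+[0,0,.12]).tolist(),E_(T)); move_straight((p+[0,0,.03]).tolist(),vel=.15)
    g=move_straight(p.tolist(),vel=.05,guard=10); print("pick guard",g,get_position()[2])
    grab(60); print("width",get_gripper_width(),"ff",get_finger_force())
    move_straight((p+[0,0,.13]).tolist(),vel=.12); print("lifted",get_gripper_width())
def place(b,slot,flip):
    p,T,P=plan(b,slot,flip)
    w,M=P(-.03,.1); reach((w+[0,0,.06]).tolist(),E_(M)); move_straight(w.tolist())
    w,_=P(-.02,.012); move_straight(w.tolist(),vel=.1)
    w,_=P(-.02,-.008); print("panel",move_straight(w.tolist(),vel=.02,guard=4),end=' ')
    d=R.inv().apply(here()[0]-P(0,0)[0]); print("at",d.round(4)); dz=d[2]+.001
    w,_=P(.008,dz); print("ledge",move_straight(w.tolist(),vel=.025,guard=5),R.inv().apply(here()[0]-P(0,0)[0]).round(4))
    gripper_open(); p0,M=here(); w=p0-M.apply([0,0,.09]); move_straight(w.tolist(),vel=.12); move_straight((w+[0,0,.08]).tolist())
E
python3 - <<'E'
from h import *
for b,s in [((.536,-.3165,4.3),-.1),((.4845,.293,1.1),0),((.493,.412,1.),.1)]:
    for f in(0,1): print(s,f,check(b,s,f))
E
```

```text
-0.1 0 [[-58, -11, -39, 50, 22, -59], [-58, -18, -31, 64, 22, -59], None, [-17, 33, 26, 107, -8, -18], [-16, 36, 28, 106, -8, -17]]
-0.1 1 [[-58, -11, -39, 50, 22, 121], [-58, -18, -31, 64, 22, 121], None, [-17, 33, 26, 107, -8, 162], [-16, 36, 28, 106, -8, 163]]
0 0 [[25, -30, -54, 43, -10, 22], [25, -36, -46, 58, -10, 22], None, [-9, 32, 24, 107, -5, -10], [-8, 35, 26, 106, -5, -10]]
0 1 [[25, -30, -54, 43, -10, -158], [25, -36, -46, 58, -10, -158], None, [-9, 32, 24, 107, -5, 170], [-8, 35, 26, 106, -5, 170]]
0.1 0 [[38, -9, -37, 41, -15, 34], [38, -15, -30, 55, -15, 34], None, [0, 33, 26, 108, -1, -3], [0, 36, 28, 107, -1, -2]]
0.1 1 [[38, -9, -37, 41, -15, -146], [38, -15, -30, 55, -15, -146], None, [0, 33, 26, 108, -1, 177], [0, 36, 28, 107, -1, 178]]
```

```bash
python3 - <<'E'
s=open('h.py').read()
s=s.replace("P(-.02,.1),P(-.02,.0),P(0,0)]","(P(-.02,.012)[0]+[0,0,.14],P(0,0)[1]),P(-.02,.012),P(0,0),(P(0,0)[0]-P(0,0)[1].apply([0,0,.05]),P(0,0)[1])]")
s=s.replace("w,M=P(-.03,.1); reach((w+[0,0,.06]).tolist(),E_(M)); move_straight(w.tolist())\n    w,_=P(-.02,.012); move_straight(w.tolist(),vel=.1)","w,M=P(-.02,.012); reach((w+[0,0,.14]).tolist(),E_(M)); move_straight(w.tolist(),vel=.12)")
s=s.replace("apply([0,0,.09])","apply([0,0,.05])").replace("[0,0,.08]).tolist())\n","[0,0,.1]).tolist())\n")
open('h.py','w').write(s)
E
python3 - <<'E'
from h import *
for b,s in [((.536,-.3165,4.3),-.1),((.4845,.293,1.1),0),((.493,.412,1.),.1)]: print(check(b,s,0))
b,s=((.536,-.3165,4.3),-.1)
pick(b,s,0); print(get_time()); cv2.imwrite("pics/w1.png",np.hstack([grab_frame("wrist"),grab_frame("scene")])[::1,::1][:, :]); 
E
python3 -c "
import cv2;i=cv2.imread('pics/w1.png');cv2.imwrite('pics/w1.png',cv2.resize(i,(800,300)))"
```

```text
[[-58, -11, -39, 50, 22, -59], [-58, -18, -31, 64, 22, -59], None, [-17, 35, 29, 108, -8, -17], [-16, 36, 28, 106, -8, -17], [-16, 40, 39, 112, -8, -17]]
[[25, -30, -54, 43, -10, 22], [25, -36, -46, 58, -10, 22], None, [-8, 34, 27, 108, -5, -10], [-8, 35, 26, 106, -5, -10], [-8, 39, 37, 113, -4, -10]]
[[38, -9, -37, 41, -15, 34], [38, -15, -30, 55, -15, 34], None, [0, 35, 29, 109, -1, -3], [0, 36, 28, 107, -1, -2], [0, 41, 39, 114, -1, -2]]
pick guard False 0.01407781042291607
width 0.05876743403388196 ff 64.47487784083933
lifted 0.05829475653092788
5.475
```

View pics/w1.png

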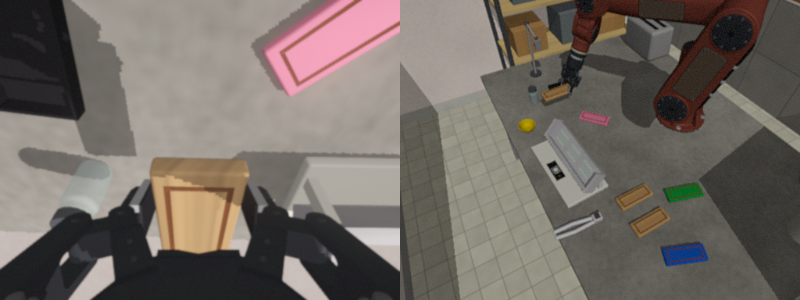

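The board is held straight, with the near end between the fingers. The high pose is out of reach at full tilt, so I'll approach with less tilt and rotate on the way down.

```bash
python3 - <<'E'
s=open('h.py').read()
s=s.replace("w,M=P(-.02,.012); reach((w+[0,0,.14]).tolist(),E_(M)); move_straight(w.tolist(),vel=.12)",
"""w,M=P(-.02,.02); U=L*Rot.from_euler('y',-25,degrees=True)*L.inv()*M
    reach((w+[0,0,.12]).tolist(),E_(U)); move_straight((w+[0,0,.06]).tolist(),E_(U),vel=.12); move_straight(w.tolist(),E_(M),vel=.06)""")
s=s.replace("move_straight((w+[0,0,.1]).tolist())","U=L*Rot.from_euler('y',-25,degrees=True)*L.inv()*M; move_straight((w+[0,0,.12]).tolist(),E_(U))")
open('h.py','w').write(s)
E
python3 - <<'E'
from h import *
b,s=((.536,-.3165,4.3),-.1)
for dz,a in((.12,25),(.12,-25),(.06,-25)):
    p,T,P=plan(b,s); w,M=P(-.02,.02); U=L*Rot.from_euler('y',a,degrees=True)*L.inv()*M; print(dz,a,inverse_kinematics((w+[0,0,dz]).tolist(),E_(U)))
place(b,s,0); print(get_time())
print([np.round(x,3) for x in boards("top")],[np.round(x,3) for x in boards("scene")])
cv2.imwrite("pics/p1.png",cv2.resize(np.hstack([grab_frame("wrist"),grab_frame("scene")]),(800,300)))
E
```

```text
0.12 25 None
0.12 -25 [-2.03551649e+01  4.72947983e+00  9.84932195e+00  9.51198421e+01
 -2.54444375e-14 -2.29551649e+01]
0.06 -25 [-2.03551649e+01  3.52304446e+00  2.32024793e+00  8.87972035e+01
 -2.54444375e-14 -2.29551649e+01]
panel True at [-0.0199 -0.      0.0019]
ledge True [ 0.0002 -0.0001  0.0029]
12.1417
[array([-1.10000e-01, -1.00000e-01, -2.23520e+01,  1.20468e+02,
        5.60290e+01]), array([  0.484,   0.291,   1.031, 146.968,  56.971]), array([  0.492,   0.411,   1.404, 147.628,  61.132])] [array([  0.494,   0.413,   0.931, 153.107,  64.726]), array([  0.485,   0.295,   1.122, 153.301,  65.924])]
```

View pics/p1.png

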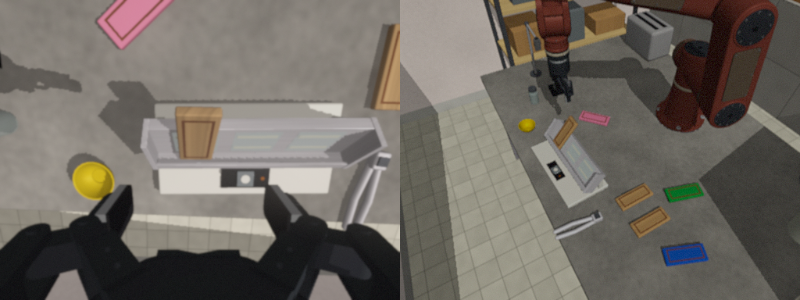

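Board 0 lies flush on the panel. Continuing with the other two, locating each one again just before its pick.

```bash
python3 - <<'E'
from h import *
def loc(near):
    a=[min(boards(n),key=lambda b:np.hypot(b[0]-near[0],b[1]-near[1]))[:3] for n in("top","scene")]; print(np.round(a,3).tolist())
    assert np.hypot(*(np.array(a[0])-a[1])[:2])<.015
    return tuple(np.mean(a,0))
for near,s in(((.485,.293),0),((.493,.412),.1)):
    b=loc(near); pick(b,s,0); place(b,s,0); print(get_time())
cv2.imwrite("pics/p2.png",cv2.resize(np.hstack([grab_frame("wrist"),grab_frame("scene")]),(800,300)))
E
```

```text
[[0.484, 0.291, 1.031], [0.485, 0.295, 1.166]]
pick guard False 0.014086808979233558
width 0.058449200073474816 ff 64.65542793273926
lifted 0.05846018605768533
panel True at [-0.0199 -0.      0.0019]
ledge True [ 0.0019 -0.0001  0.0027]
24.125
[[0.492, 0.411, 1.404], [0.493, 0.413, 0.463]]
pick guard False 0.014044647567588067
width 0.058257224596335554 ff 64.71039175987244
lifted 0.05796969444594535
panel True at [-0.0199 -0.      0.0014]
ledge True [ 0.0012 -0.0001  0.0023]
35.9917
```

View pics/p2.png

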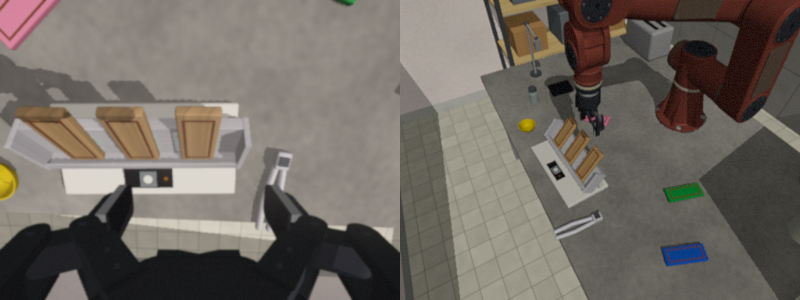

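All three boards lie grooved face out. Now the key press.

```bash
cat >> h.py <<'E'
def press():
    k=np.array([.7068,.0275,0]); M=tilt(0,np.degrees(YAW)); e=E_(M)
    reach([k[0],k[1],.20],e); grab(20); move_straight([k[0],k[1],.06],e,vel=.1); wait(.3); f0=get_force()[2]
    print("touch",move_straight([k[0],k[1],.034],vel=.01,guard=2.5),get_position()[2],get_force()[2]-f0)
    z=get_position()[2]
    for i in range(16):
        f=get_force()[2]-f0
        if abs(f)>=7.5: break
        z-=.0003; move_straight([k[0],k[1],z],vel=.006); wait(.05)
    print("press",i,z,f); wait(.4); print(get_force()[2]-f0); wait(.3)
    move_straight([k[0],k[1],.08],vel=.08); move_straight([k[0],k[1],.22]); gripper_open(); print(get_time())
E
python3 -c "
from h import *
press()"
```

```text
touch True 0.04015901617069746 4.3061743934712915
press 5 0.038659016170697454 8.948627882910955
9.701201879250476
46.025
```

```bash
cat >> h.py <<'E'
def TP(phi,sg,gx=-.066):
    "tool in board frame: grasp point at gx from board centre"
    f=np.radians(phi); z=np.array([np.cos(f),np.sin(f),0]); y=np.array([0,0,sg])
    return np.array([gx,0,0])+.005*z, Rot.from_matrix(np.c_[np.cross(y,z),y,z])
def BP(c,th,tp,back=0):
    B=R*Rot.from_euler('x',th,degrees=True); p,M=tp
    return O+R.apply(c)+B.apply(p-M.apply([0,0,back])), B*M
ZB=.009
UP=R.inv().apply([0,0,1])
def wps(slot,out,phi,sg,lift,fwd,gx=-.066):
    tp=TP(phi,sg,gx); s=-np.sign(phi); c=np.array([-.075,slot,ZB]); c2=np.array([-.075,out,ZB])
    fw=R.inv().apply(L.apply([fwd,0,0]))
    W={'pre':BP(c,0,tp,.035),'g':BP(c,0,tp),'l1':BP(c+UP*.04,0,tp),'l':BP(c+UP*lift+fw,0,tp)}
    for t in (45,90,135,180): W[f't{t}']=BP(c2+UP*lift+fw,s*t,tp)
    W['h']=BP(c2+[-.02,0,.015],s*180,tp); W['p']=BP(c2,s*180,tp); W['ret']=BP(c2,s*180,tp,.035)
    return W
E
python3 - <<'E'
from h import *
for slot,out,ph in((-.1,-.108,(25,30,35,40,45,50)),(0,0,(25,30,35,40,45,-25,-30,-35,-40,-45)),(.1,.108,(-20,-25,-30,-35,-40,-45))):
  for phi in ph:
   for lift,fwd in((.09,.05),(.12,.06),(.12,.0),(.14,.03)):
    W=wps(slot,out,phi,1,lift,fwd); q={k:inverse_kinematics(p.tolist(),E_(M)) for k,(p,M) in W.items()}
    bad=[k for k in q if q[k] is None]
    if len(bad)<=2: print(slot,phi,lift,fwd,bad,[int(v[5]) for v in q.values() if v is not None])
E
```

```text
-0.1 35 0.09 0.05 ['h', 'ret'] [20, 25, 25, 31, 0, -23, -53, -98, -99]
-0.1 35 0.12 0.06 ['h', 'ret'] [20, 25, 25, 33, 1, -22, -52, -98, -99]
-0.1 35 0.14 0.03 ['h', 'ret'] [20, 25, 25, 29, 0, -24, -53, -98, -99]
-0.1 40 0.09 0.05 [] [13, 18, 18, 24, -1, -22, -49, -96, -97, -97, -94]
-0.1 40 0.12 0.06 [] [13, 18, 18, 26, -1, -22, -49, -96, -97, -97, -94]
-0.1 40 0.12 0.0 [] [13, 18, 18, 18, -5, -24, -51, -97, -97, -97, -94]
-0.1 40 0.14 0.03 [] [13, 18, 18, 22, -3, -23, -50, -97, -97, -97, -94]
-0.1 45 0.09 0.05 [] [6, 11, 11, 17, -4, -21, -46, -94, -95, -95, -92]
-0.1 45 0.12 0.06 [] [6, 11, 11, 18, -3, -21, -46, -94, -95, -95, -92]
-0.1 45 0.12 0.0 [] [6, 11, 11, 11, -7, -23, -47, -95, -95, -95, -92]
-0.1 45 0.14 0.03 [] [6, 11, 11, 15, -5, -22, -46, -95, -95, -95, -92]
-0.1 50 0.09 0.05 [] [0, 4, 4, 9, -6, -20, -42, -93, -93, -93, -89]
-0.1 50 0.12 0.06 [] [0, 4, 4, 11, -6, -20, -42, -93, -93, -93, -89]
-0.1 50 0.12 0.0 [] [0, 4, 4, 4, -9, -22, -43, -93, -93, -93, -89]
-0.1 50 0.14 0.03 [] [0, 4, 4, 7, -7, -21, -42, -93, -93, -93, -89]
0 25 0.09 0.05 ['ret'] [47, 52, 52, 57, 17, -
[... 3785 characters left out ...]
, 106, 150, 177, -157, -118, -120, -120, -126]
0.1 -40 0.09 0.05 [] [117, 112, 112, 110, 153, 177, -160, -122, -127, -126, -133]
0.1 -40 0.12 0.06 [] [117, 112, 112, 109, 153, 177, -159, -121, -127, -126, -133]
0.1 -40 0.12 0.0 [] [117, 112, 112, 112, 154, 177, -161, -126, -127, -126, -133]
0.1 -40 0.14 0.03 [] [117, 112, 112, 110, 154, 177, -160, -123, -127, -126, -133]
0.1 -45 0.09 0.05 [] [123, 117, 117, 114, 157, 177, -163, -128, -134, -134, -141]
0.1 -45 0.12 0.06 [] [123, 117, 117, 114, 157, 177, -163, -127, -134, -134, -141]
0.1 -45 0.12 0.0 [] [123, 117, 117, 117, 158, 177, -165, -134, -134, -134, -141]
0.1 -45 0.14 0.03 [] [123, 117, 117, 115, 157, 177, -164, -130, -134, -134, -141]
```

```bash
cat >> h.py <<'E'
def go(w,straight=0,vel=.12,**k):
    p,M=w
    return move_straight(p.tolist(),E_(M),vel=vel,**k) if straight else reach(p.tolist(),E_(M))
def high(w):
    for v in ([0,0,.10],[.05,0,.12],[.08,0,.12],[0,0,.06],[.03,0,.06]):
        h=(w[0]+L.apply(v),w[1])
        if inverse_kinematics(h[0].tolist(),E_(h[1])) is not None: return h
def flip_pick(slot,out,phi,sg):
    W=wps(slot,out,phi,sg,.12,.03); gripper_open()
    h=high(W['pre']); print("hi",h[0].round(3)); go((h[0]+[0,0,.05],h[1])) if inverse_kinematics((h[0]+[0,0,.05]).tolist(),E_(h[1])) is not None else None
    go(h); go(W['pre'],1,.08); print("in",go(W['g'],1,.05,guard=8))
    f0=np.array(get_force()); grab(50); print("w",get_gripper_width(),"df",(np.array(get_force())-f0).round(1))
def flip_place(slot,out,phi,sg):
    W=wps(slot,out,phi,sg,.12,.03); s=-np.sign(phi); tp=TP(phi,sg); c2=np.array([-.075,out,ZB])
    go(W['l1'],1,.06); go(W['l'],1,.1)
    for k in('t45','t90','t135','t180'): go(W[k])
    print("w",get_gripper_width()); go(W['h'],1,.1)
    g=BP(c2,s*180,tp); rel=lambda:R.inv().apply(here()[0]-g[0])
    print("panel",go(BP(c2+[-.02,0,-.008],s*180,tp),1,.02,guard=4),rel().round(4),end=' '); dz=rel()[2]+.0007
    print("ledge",go(BP(c2+[.008,0,dz],s*180,tp),1,.025,guard=5),rel().round(4))
    gripper_open(); p,M=here(); r=(p-M.apply([0,0,.035]),M)
    try: go(r,1,.06)
    except Unreachable: go((p-M.apply([0,0,.028]),M),1,.06)
    r=here(); h=high(r); go(h,1,.1); print(get_time())
E
python3 - <<'E'
from h import *
a=(-.1,-.108,42,1); flip_pick(*a)
cv2.imwrite("pics/f1.png",cv2.resize(np.hstack([grab_frame("wrist"),grab_frame("scene")]),(800,300))); print(get_time())
E
```

```text
hi [ 0.552 -0.099  0.276]
in False
w 0.014261886835650318 df [ 1.8 -0.7  0. ]
50.5167
```

View pics/f1.png

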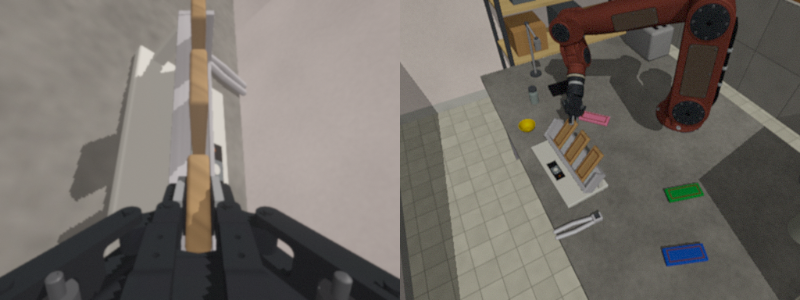

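The end of the board is pinched squarely, and closing the fingers added almost no side force. Flipping it now.

```bash
python3 - <<'E'
from h import *
a=(-.1,-.108,42,1); flip_place(*a)
p,M=here(); reach([.52,.02,.42],E_(tilt(10,2)))
cv2.imwrite("pics/f2.png",cv2.resize(np.hstack([grab_frame("wrist"),grab_frame("scene")]),(800,300))); print(get_time())
E
```

```text
w 0.014419418181016564
panel True [-0.0202  0.      0.0009] ledge True [ 0.0002 -0.0003  0.0012]
59.9833
61.325
```

View pics/f2.png

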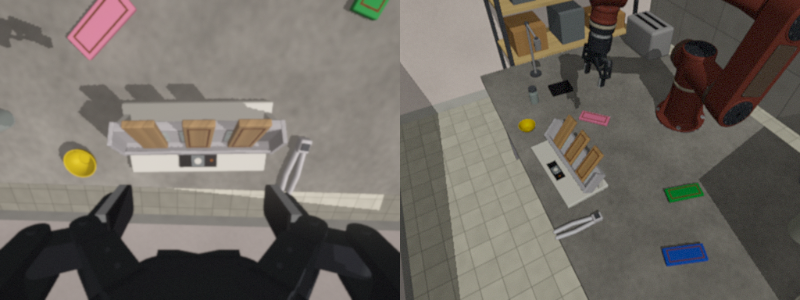

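The first board is turned over and seated, plain face out. The other two haven't moved. Next is slot +100.

```bash
python3 - <<'E'
from h import *
a=(.1,.108,-32,-1); flip_pick(*a); assert .012<get_gripper_width()<.017; flip_place(*a)
reach([.52,.02,.42],E_(tilt(10,2)))
cv2.imwrite("pics/f3.png",cv2.resize(np.hstack([grab_frame("wrist"),grab_frame("scene")]),(800,300))); print(get_time())
E
```

```text
hi [0.539 0.137 0.278]
in False
w 0.014214609126442885 df [-0.7  0.1 -0.1]
w 0.0144652838974654
panel True [-0.0201 -0.0001 -0.0001] ledge True [0.0001 0.0003 0.0002]
75.3167
76.5833
```

View pics/f3.png

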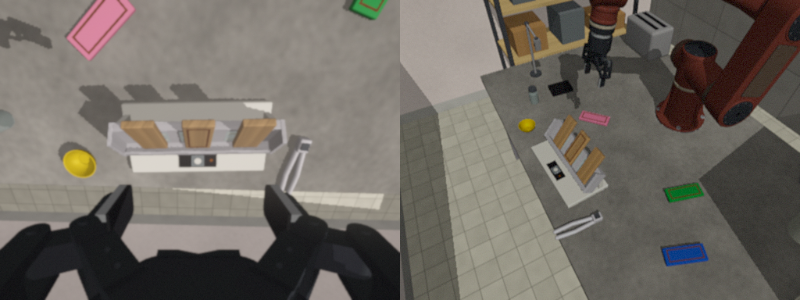

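Two boards are now plain face out, and the middle one is still in place. I'll turn that one next.

```bash
python3 - <<'E'
from h import *
a=(0,0,32,1); flip_pick(*a); assert .012<get_gripper_width()<.017; flip_place(*a)
reach([.52,.02,.42],E_(tilt(10,2)))
i=grab_frame("wrist")[120:250,100:400]; s=grab_frame("scene")[130:280,150:300]
cv2.imwrite("pics/f4.png",np.hstack([cv2.resize(i,(480,300)),cv2.resize(s,(300,300))])); print(get_time())
E
```

```text
hi [0.545 0.005 0.278]
in False
w 0.014176762999744701 df [1.  0.1 1.2]
w 0.014468792173317722
panel True [-0.0202  0.0001  0.0005] ledge True [ 0.0002 -0.0001  0.0007]
90.475
91.6917
```

View pics/f4.png

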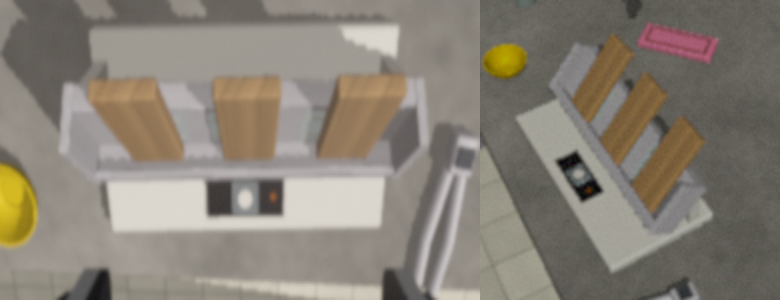

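All three lie plain face out, straight and on the ledge. Second press next, then one more check.

```bash
python3 - <<'E'
from h import *
press(); reach([.52,.02,.42],E_(tilt(10,2))); wait(.5)
i=grab_frame("wrist")[120:250,100:400]; s=grab_frame("scene")[130:280,150:300]
cv2.imwrite("pics/f5.png",np.hstack([cv2.resize(i,(480,300)),cv2.resize(s,(300,300))])); print(get_time())
E
```

```text
touch True 0.0401662492663436 5.699384521681877
press 4 0.038966249266343594 9.446834735673741
8.4895807467158
101.6667
103.3333
```

View pics/f5.png

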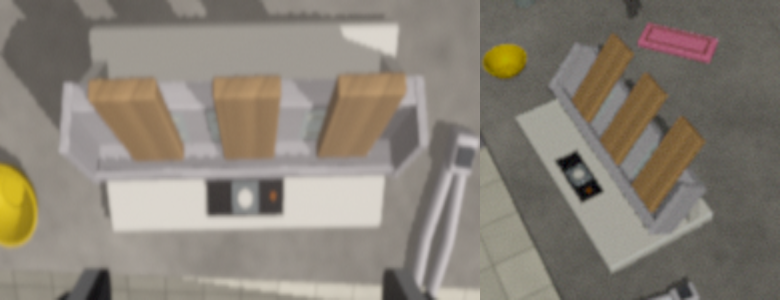

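Nothing has moved since the press, so I'm handing the job in.

```bash
python3 -c "
from bench import *
print(close_job())"
```

```text
the job is handed in; nothing more can be done
None
```

I handed the job in at about 103 s: all three boards lie on the panel plain face outward, and I pressed the start key at 8–10 N after each side; no verdict was returned.

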